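Put the bench things back in their own holders

TASK

Tidy the dental bench: put the screw-lid jar upright in the larger round holder, the dropper bottle upright in the smaller round holder, the plaster tooth model flat on the seat plate inside its raised outline with the model's curved front at the outline's narrow end, and lay the handpiece centred across both forks of its cradle, either way round. Leave the mug standing where it is.

Things in the scene. Friction and masses are not known exactly. Their poses are not given: they have to be found in the camera images.
- jar: Squat white screw-lid paste jar, 51 mm across, 46 mm tall, standing upright, loose, about 0.1 kg. Origin: centre of its underside, z up. Below the lid the straight round body is 32 mm tall; the lid above is as wide.
- bottle: Amber dropper bottle with a black dropper cap, standing upright, loose, under 0.1 kg. Round body 33 mm across and 70 mm tall, narrow cap above it (24 mm, then 13 mm wide), 102 mm tall in all. Origin: centre of its underside, z up. Hold it round the upper body, with the TCP about 58 mm above the underside, so that the cap stays clear of the gripper's palm.
- model: White plaster model of a dental arch, loose, 0.08 kg: D-shaped base 49 mm long (x), 61 mm wide (y), solid to 16 mm high, teeth above to 31 mm. Origin: centre of the underside, z up. Flat wide back at x = -25 mm; sides almost parallel (57 mm wide at x = +2), then tapering to the curved front, 24 mm wide at x = +24. Grasp across y at x = -10 mm, fingertips 5 mm above the underside.
- model_front (a point): Point in the middle of the model's narrow front, 24 mm ahead (+x) of the model's origin and 8 mm above its underside.
- handpiece: White micromotor handpiece with a thin metal nose, 190 mm long along its own y, 25 mm thick, loose, about 0.16 kg, lying on the bench. Origin: middle of its length, on its underside (12.5 mm below its long axis), z up. It is solid to the touch, 25 mm square in section, from y = -67 to +74 mm. Grasp across its thickness at the middle.
- jar_holder: Larger round grey holder, fixed to the bench: open well, 67 mm inside, 75 mm outside, 14 mm tall, inner floor 5 mm above its underside. Origin: centre of its underside, z up.
- bottle_holder: Smaller round grey holder, fixed to the bench: open well, 47 mm inside, 55 mm outside, 14 mm tall, inner floor 5 mm above its underside. Origin: centre of its underside, z up.
- model_seat: Grey rectangular seat plate, fixed, 88 mm (x) by 100 mm (y), top 6 mm above its underside, with a black rounded lip 3 mm high that draws a D outline whose inner side is about 8 mm larger all round than the model's base. Origin: centre of its underside, z up. Narrow end at +x, straight wide side at -x. The model is centred when its origin is above this one and the yaws agree.
- cradle: White moulded cradle, fixed to the bench, 118 mm long (x), 58 mm wide (y), 44 mm tall: an upright fork with a V notch at each end (x = -55 and +55 mm, 100 mm clear between), side rails 16 mm high. Origin: centre of its underside, z up. Notches on the x axis, 16 mm wide at height 24 mm, 36 mm at 41 mm; the handpiece laid along x rests with its underside about 31 mm above the cradle's.
- mug: White mug standing loose among the things, 78 mm across, 97 mm tall, with its handle 110 mm; bystander, not to be moved. Origin: on its underside, midway between handle tip (-y) and far side (+y); the cup's axis is at y = +16 mm. (Left of the bench, beyond y = 0.45 m, stand a cabinet and a magnifier lamp; from the far left, draw in towards -y before moving ahead.)

How it is judged:
At the end, for the whole second after the job is handed in: Jar upright on the floor of the larger well, bottle in the smaller (centres within 12 mm); model flat on the seat plate within 14 mm and 0.3 rad, front at the narrow end; handpiece level in both notches, within 20 mm and 0.15 rad, either way round; all released and at rest (horizontal distance between jar and jar_holder below 0.012 m and z of jar in the frame of jar_holder between 0.002 and 0.008 m and angle between each of jar, bottle, model, handpiece's own z axis and vertical below 0.12 rad and linear speed of each of jar, bottle, model, handpiece below 0.02 m/s and angular speed of each of jar, bottle, model, handpiece below 0.2 rad/s and horizontal distance between bottle and bottle_holder below 0.012 m and z of bottle in the frame of bottle_holder between 0.002 and 0.008 m and horizontal distance between model and model_seat below 0.014 m and z of model in the frame of model_seat between 0.003 and 0.009 m and angle between the x axis of model and the x axis of model_seat, either way round below 0.3 rad and x of model_front in the frame of model_seat above 0 m and horizontal distance between handpiece and cradle below 0.02 m and z of handpiece in the frame of cradle between 0.022 and 0.039 m and angle between the y axis of handpiece and the x axis of cradle, either way round below 0.15 rad); the robot touches nothing.
It fails at once if the mug is shoved by more than 30 mm or tipped (distance of mug from where it was at the start of the episode above 0.03 m or angle between mug's own z axis and vertical above 0.25 rad).
It also fails if it takes over 115 s, if anything falls off the work surface, if the arm or the gripper's body presses on something with over 40 N, if the wrist force passes 120 N, or if a joint passes its speed limit or range.

ROBOT

A 7-joint arm with a two-finger parallel gripper is mounted at the origin on a cart in front of the work surface, level with it; the furniture and walls round the work are solid. World frame = base frame: x ahead of the robot, y to its left, z up, the work surface at z = 0. Lengths are in m, angles in rad, forces in N, time in s.
With the tool pointing down it reaches from about 0.4 to 0.85 m from the base axis. Payload 10.4 kg.
Tool frame: the origin (TCP) lies between the finger pads, 19 mm behind the fingertips; this is the grasp point; z points along the fingers, y is the line along which they close (so a half turn about z gives the same grasp; the last joint's range is limited). The gripper opens to 85 mm and grips with 20 to 120 N. Pads are 22 mm wide; open, the fingers measure 114 mm over their backs; the gripper's body (76 mm by 85 mm) begins 54 mm behind the grasp point. The pads swing forward as they close: fully open they stand 13 mm farther back than shut.
Start: joints at [1.083, 0.332, -0.065, 1.46, 0.022, 1.35, -0.088], TCP at [0.28, -0.559, 0.25] pointing down, gripper open.
Joint ranges: [-2.6, 2.6], [-0.5, 2.12], [-1.47, 1.34], [0.16, 2.42], [-1.27, 4.41], [0.06, 2.06], [-2.6, 2.6]. Speed limits (rad/s): [2.22, 2.22, 2.79, 2.79, 3.14, 3.14, 3.14].

INTERFACE

Orientations are given as a unit quaternion [x, y, z, w].
In Python, from workcell import manip, vision, order gives the robot as it stands. The module is installed in compiled form; this text tells all that it offers.
- The arm moves only by the tool move_arm, never from a script. Its argument "motion" is a list of rows, each a list of 3 entries, a list of its own where there are three numbers: the shift along the tool's x, y, z scaled (see below), then the turn, a rotation vector about the tool's x, y, z scaled (see below), then the opening, from -1 (shut) to 1 (fully open). In form: [[[dx, dy, dz], [wx, wy, wz], hand], ...]. A call has 1 to 12 rows; each row shifts and turns the commanded pose from where the row before left it, along the tool's axes as they then stand; what a row does not reach is not made up. The controller multiplies each number of a shift by 0.75 m and each number of a turn by pi/4 rad. A row lasts 1/10 s, in which the tool goes at most 50 mm and 8.59 degrees, less where a joint would pass 70% of its speed; a pose out of reach is approached as far as the arm can. A call with a number of a shift or a turn outside -1 to 1 is refused whole. A call with a gripper value outside its range is refused whole. The fingers move at their own pace and stop on an object; "newtons" is the grip in N (left out, the last holds). Time passes only in rows, so rows that do not move let the fingers close. It gives the time, the measured TCP pose, the force, the opening and the grip force at its end, in the units of the state.
- manip.get_obs(): the state, without advancing time (a new reading comes with each control period).
- vision.camera(name): name is "scene" or "top" or "wrist"; returns a dict with "pixels" (400x640x3 uint8, red, green, blue), "fx", "fy", "cx", "cy" (pixels), "R" (3x3) and "t" (3): a world point X has camera coordinates R X + t. Camera axes: x right, y down, z forward; pixel columns grow to the right and rows downward; lengths in m; the calibration is good to about 2 mm. The wrist camera is an equidistant fisheye: a pixel r from the principal point sees the ray r / f radians off the axis. A picture is of the moment at which its call begins. There is no depth.
- order.hand_in(): hands the job in; it is judged then, once.
The state is a dict: "clock": time; "joint_pos": joint angles; "joint_velocities": joint speeds; "tau": joint torques, N m; "position": TCP position; "ee_rot": TCP orientation; "ft_force": force on the tool from outside, world axes, zero at the start; "torque": the same for the moment, N m; "grip_width": opening from 0.0 (shut) to 1.0 (fully open); "grasp_force": force on a finger pad.
Only numpy, scipy, OpenCV 4.12 (cv2) and the standard library are available. Lean on these libraries where they do the work, as an engineer would, in place of code of your own. Each camera call takes 0.05 s, during which the arm holds its last target. There are 200 camera calls.

## Working session

There is one attempt and no reset: what is moved stays moved. The work goes in short steps, Python scripts to look and compute and a tool call to move; the robot and the scene stay as the last step left them, time stands still between calls to the robot, and variables do not carry over. Pictures are saved under pics/ and viewed, at most 14 in all, crops included, and the job is handed in when it is done.

Besides the shell and the picture viewer there is one more tool, called in YAML: its name, and indented under it one key for each argument. move_arm: Moves the arm, as the interface text tells. Its arguments: {"type":"object","properties":{"motion":{"type":"array"},"newtons":{"type":"number"}},"required":["motion"]}

```bash
mkdir -p pics
cat > h.py <<'E'
import numpy as np, cv2, json, pickle
from workcell import manip, vision, order
def shot(n,f):
    c=vision.camera(n); pickle.dump(c,open(f'pics/{f}.pkl','wb')); cv2.imwrite(f'pics/{f}.png',np.ascontiguousarray(c['pixels'][:,:,::-1])); return c
def load(f): return pickle.load(open(f'pics/{f}.pkl','rb'))
def px2w(c,u,v,z):
    d=np.array([(u-c['cx'])/c['fx'],(v-c['cy'])/c['fy'],1.]); R=np.array(c['R']);t=np.array(c['t'])
    o=-R.T@t; d=R.T@d; return o+d*(z-o[2])/d[2]
def w2px(c,X):
    p=np.array(c['R'])@np.array(X)+c['t']; return p[0]/p[2]*c['fx']+c['cx'],p[1]/p[2]*c['fy']+c['cy']
E
python3 - <<'E'
from h import *
for n in('scene','top'):
    c=shot(n,n+'0'); print(n,c['fx'],c['cx'],c['cy'],np.round(-np.array(c['R']).T@c['t'],3),np.round(c['R'],2).tolist())
print({k:np.round(v,4).tolist() for k,v in manip.get_obs().items()})
E
```

```text
scene 390.4245936536994 317.20723840463313 203.73434233572362 [-0.04   0.778  0.686] [[-0.81, -0.59, 0.02], [-0.34, 0.43, -0.84], [0.49, -0.68, -0.55]]
top 412.2632016438783 321.5539386605753 192.39270303309814 [ 0.347 -0.011  1.212] [[-0.01, -1.0, -0.01], [-0.99, 0.01, -0.14], [0.14, 0.01, -0.99]]
{'clock': 0.1, 'joint_pos': [1.0834, 0.3328, -0.0647, 1.4608, 0.0216, 1.3499, -0.0885], 'joint_velocities': [0.0001, -0.0013, 0.0003, -0.0018, -0.001, 0.0004, 0.0008], 'tau': [0.002, -62.675, 0.0497, -39.2426, 0.0163, 0.0071, 0.0001], 'position': [0.28, -0.5584, 0.2493], 'ee_rot': [0.9731, 0.2303, -0.0002, -0.0006], 'ft_force': [0.6161, -0.294, 0.0441], 'torque': [-0.0314, -0.04, -0.0034], 'grasp_force': 0.0, 'grip_width': 0.996}
```

View pics/top0.png

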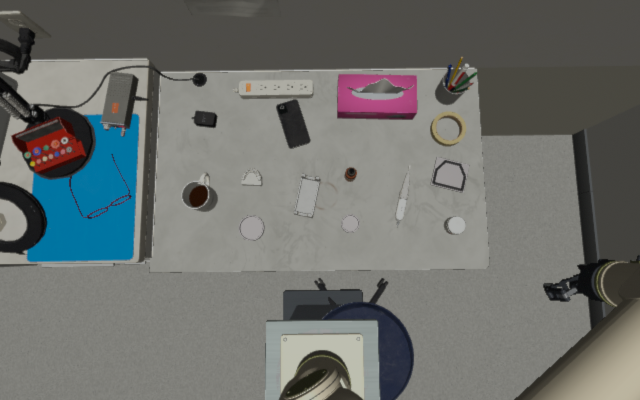

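View pics/scene0.png

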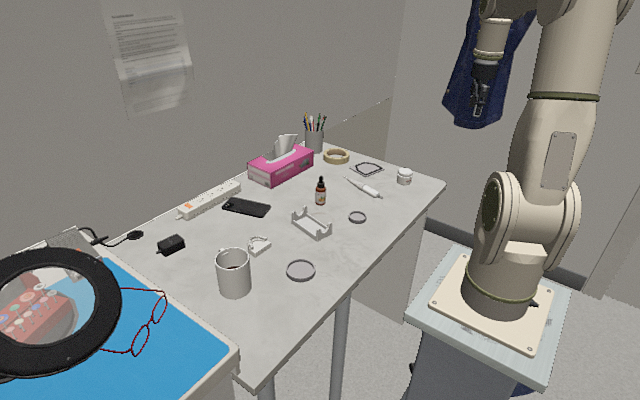

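The top view shows: jar (456,226), larger holder (252,228), smaller holder (350,224), bottle (351,174), model (252,178), cradle (308,196), handpiece (403,195), seat (449,174), mug (197,195). Next, enlarged crops.

Run:
```python
from h import *
i=cv2.imread('pics/top0.png')
def crop(x,y,w,h,s,f):
    cv2.imwrite(f,cv2.resize(i[y:y+h,x:x+w],None,fx=s,fy=s,interpolation=cv2.INTER_CUBIC))
crop(230,155,133,95,6,'pics/cl.png'); crop(380,150,100,95,6,'pics/cr.png')
```

```text
(no output)
```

View pics/cl.png

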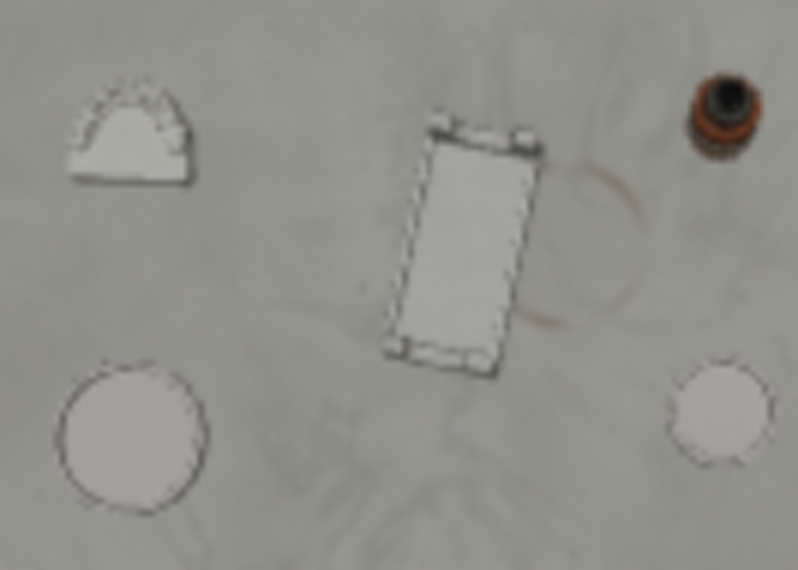

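View pics/cr.png

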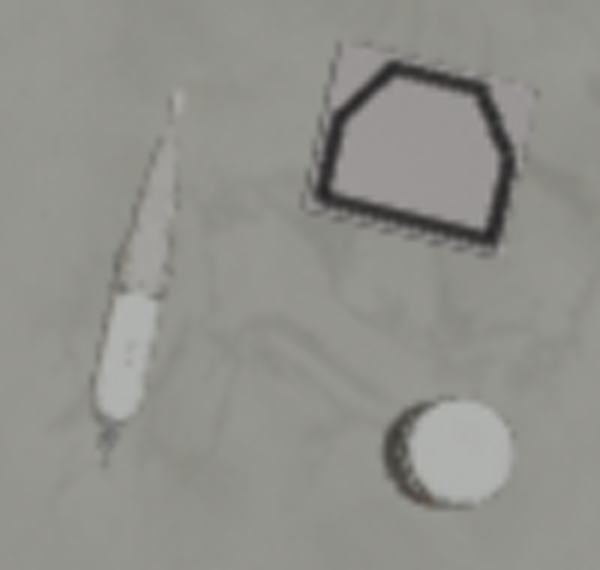

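Run:
```python
from h import *
c=load('top0')
def L(x,y,z): return px2w(c,230+(x+.5)/6-.5,155+(y+.5)/6-.5,z)
def Rr(x,y,z): return px2w(c,380+(x+.5)/6-.5,150+(y+.5)/6-.5,z)
def p(n,*a): print(n,np.round(a,4).tolist())
p('jarh',L(132,437,.014)[:2]);p('both',L(720,412,.014)[:2]);p('bot',L(732,91,.102)[:2])
a,b=L(67,178,.01),L(192,182,.01);p('model back',a,b,np.linalg.norm(a-b)); d=a-b;yaw=np.arctan2(-d[0],d[1]);p('yaw,org',yaw,(a+b)[:2]/2+.0245*np.array([np.cos(yaw),np.sin(yaw)]))
q=[L(*k,.044) for k in((438,122),(527,138),(396,345),(483,360))];d=(q[0]+q[1]-q[2]-q[3])/2;p('cradle',sum(q)[:2]/4,np.arctan2(d[1],d[0]),np.linalg.norm(d))
a,b,e=Rr(178,92,.0125),Rr(105,465,.0125),Rr(117,418,.0125);p('hp',a,b,e,(a+b)/2,np.linalg.norm(a-b),np.arctan2(*(a-b)[1::-1]))
q=[Rr(*k,.006) for k in((338,42),(538,90),(308,207),(497,253))];d=(q[0]+q[1]-q[2]-q[3]);w=q[0]+q[2]-q[1]-q[3];p('seat',sum(q)[:2]/4,np.arctan2(d[1],d[0]),np.arctan2(-w[0],w[1]),np.linalg.norm(d)/2,np.linalg.norm(w)/2)
p('jar',Rr(460,451,.046)[:2])
p('mug',px2w(c,197,195,.097)[:2])
# tool
from scipy.spatial.transform import Rotation as R
p('tool',R.from_quat(manip.get_obs()['ee_rot']).as_matrix())
```

```text
jarh [[0.4135, 0.1994]]
both [[0.4224, -0.0854]]
bot [[0.5632, -0.0883]]Traceback (most recent call last):
  File "<stdin>", line 7, in <module>
  File "<stdin>", line 5, in p
    return _wrapfunc(a, 'round', decimals=decimals, out=out)
    return _wrapit(obj, method, *args, **kwds)
    conv = _array_converter(obj)
ValueError: setting an array element with a sequence. The requested array has an inhomogeneous shape after 1 dimensions. The detected shape was (3,) + inhomogeneous part.
```

```bash
cat > m.py <<'E'
from h import *
c=load('top0')
def L(x,y,z): return px2w(c,230+(x+.5)/6-.5,155+(y+.5)/6-.5,z)
def Rr(x,y,z): return px2w(c,380+(x+.5)/6-.5,150+(y+.5)/6-.5,z)
def p(n,*a): print(n,*[np.round(x,4).tolist() for x in a])
a,b=L(67,178,.01),L(192,182,.01);d=a-b;yaw=np.arctan2(-d[0],d[1]);p('model w,yaw,org',np.linalg.norm(d),yaw,(a+b)[:2]/2+.0245*np.array([np.cos(yaw),np.sin(yaw)]))
q=[L(*k,.044) for k in((438,122),(527,138),(396,345),(483,360))];d=(q[0]+q[1]-q[2]-q[3])/2;p('cradle',sum(q)[:2]/4,np.arctan2(d[1],d[0]),np.linalg.norm(d))
a,b,e=Rr(178,92,.0125),Rr(105,465,.0125),Rr(117,418,.0125);p('hp',a,b,e,(a+b)/2,np.linalg.norm(a-b),np.arctan2(*(a-b)[1::-1]))
q=[Rr(*k,.006) for k in((338,42),(538,90),(308,207),(497,253))];d=(q[0]+q[1]-q[2]-q[3]);w=q[0]+q[2]-q[1]-q[3];p('seat',sum(q)[:2]/4,np.arctan2(d[1],d[0]),np.arctan2(-w[0],w[1]),np.linalg.norm(d)/2,np.linalg.norm(w)/2)
p('jar',Rr(460,451,.046)[:2])
p('mug',px2w(c,197,195,.097)[:2])
from scipy.spatial.transform import Rotation as R
p('tool',R.from_quat(manip.get_obs()['ee_rot']).as_matrix())
E
python3 m.py
```

```text
model w,yaw,org 0.0617 -0.0442 [0.5646, 0.2018]
cradle [0.5035, 0.0382] -0.1952 0.1088
hp [0.5931, -0.2656, 0.0125] [0.4098, -0.223, 0.0125] [0.4325, -0.2296, 0.0125] [0.5015, -0.2443, 0.0125] 0.1882 -0.2284
seat [0.565, -0.3854] -0.2608 -0.2557 0.085 0.0979
jar [0.4128, -0.3839]
mug [0.499, 0.3353]
tool [[0.8939, 0.4483, -0.0006], [0.4483, -0.8939, 0.0011], [-0.0001, -0.0012, -1.0]]
```

move_arm:
  motion:
    - [[0,0,0],[0,0,0.148],1]
    - [[0,0,0],[0,0,0.148],1]
    - [[0,0,0],[0,0,0.148],1]
    - [[0,0,0],[0,0,0.148],1]
    - [[0.0355,-0.0467,0.02],[0,0,0],1]
    - [[0.0355,-0.0467,0.02],[0,0,0],1]
    - [[0.0355,-0.0467,0.02],[0,0,0],1]
    - [[0.0355,-0.0467,0.02],[0,0,0],1]
    - [[0.0355,-0.0467,0.02],[0,0,0],1]
    - [[0,0,0],[0,0,0],1]
    - [[0,0,0],[0,0,0],1]
  newtons: 40

```text
clock: 1.2
position: [0.4136, -0.3826, 0.1745]
ee_rot: [1.0, 0.001, -0.0, -0.0]
ft_force: [-0.4, -0.6, 0.5]
grip_width: 0.999
grasp_force: 0.0
```

move_arm:
  motion:
    - [[-0.001,0.0018,0.045],[0,0,0],1]
    - [[0,0,0.045],[0,0,0],1]
    - [[0,0,0.045],[0,0,0],1]
    - [[0,0,0.035],[0,0,0],1]
    - [[0,0,0.018],[0,0,0],1]
    - [[0,0,0],[0,0,0],-1]
    - [[0,0,0],[0,0,0],-1]
    - [[0,0,0],[0,0,0],-1]
    - [[0,0,0],[0,0,0],-1]
    - [[0,0,0],[0,0,0],-1]
    - [[0,0,0],[0,0,0],-1]
  newtons: 40

```text
clock: 2.3
position: [0.4133, -0.3861, 0.036]
ee_rot: [1.0, -0.0, 0.001, 0.001]
ft_force: [-2.7, 0.8, 8.1]
grip_width: 0.57
grasp_force: 42.1
```

move_arm:
  motion:
    - [[0,0,-0.03],[0,0,0],-1]
    - [[0,0,-0.05],[0,0,0],-1]
    - [[0,0,-0.06],[0,0,0],-1]
    - [[0,0,-0.06],[0,0,0],-1]
    - [[0,-0.04,0],[0,0,0],-1]
    - [[0,-0.06,0],[0,0,0],-1]
    - [[0,-0.06,0],[0,0,0],-1]
    - [[0,-0.06,0],[0,0,0],-1]
    - [[0,-0.06,0],[0,0,0],-1]
    - [[0,-0.06,0],[0,0,0],-1]
    - [[0,-0.06,0],[0,0,0],-1]

```text
clock: 3.4
position: [0.4125, -0.0833, 0.185]
ee_rot: [1.0, -0.0, 0.001, 0.001]
ft_force: [1.4, -0.6, -1.0]
grip_width: 0.568
grasp_force: 42.2
```

move_arm:
  motion:
    - [[0,-0.06,0],[0,0,0],-1]
    - [[0,-0.06,0],[0,0,0],-1]
    - [[0,-0.06,0],[0,0,0],-1]
    - [[0,-0.06,0],[0,0,0],-1]
    - [[0,-0.06,0],[0,0,0],-1]
    - [[0,-0.04,0],[0,0,0],-1]
    - [[0,0,0],[0,0,0],-1]
    - [[0,0,0],[0,0,0],-1]

```text
clock: 4.2
position: [0.4127, 0.1704, 0.1845]
ee_rot: [1.0, 0.001, 0.0, 0.0]
ft_force: [0.3, -0.9, -0.7]
grip_width: 0.571
grasp_force: 42.2
```

move_arm:
  motion:
    - [[0.001,-0.0387,0],[0,0,0],-1]
    - [[0,0,0.04],[0,0,0],-1]
    - [[0,0,0.04],[0,0,0],-1]
    - [[0,0,0.04],[0,0,0],-1]
    - [[0,0,0.035],[0,0,0],-1]
    - [[0,0,0.02],[0,0,0],-1]
    - [[0,0,0.01],[0,0,0],-1]
    - [[0,0,0],[0,0,0],-1]
    - [[0,0,0],[0,0,0],-1]

```text
clock: 5.1
position: [0.4142, 0.1991, 0.0462]
ee_rot: [1.0, -0.0, 0.001, -0.0]
ft_force: [0.5, 0.5, -0.9]
grip_width: 0.566
grasp_force: 42.2
```

move_arm:
  motion:
    - [[0,0,0.004],[0,0,0],-1]
    - [[0,0,0.003],[0,0,0],-1]
    - [[0,0,0],[0,0,0],-1]
    - [[0,0,0],[0,0,0],-1]

```text
clock: 5.5
position: [0.4141, 0.1992, 0.041]
ee_rot: [1.0, -0.0, 0.001, 0.0]
ft_force: [-2.9, -2.7, 9.7]
grip_width: 0.571
grasp_force: 43.2
```

move_arm:
  motion:
    - [[0,0,0],[0,0,0],0.9]
    - [[0,0,0],[0,0,0],0.9]
    - [[0,0,0],[0,0,0],0.9]
    - [[0,0,0],[0,0,0],0.9]
    - [[0,0,-0.02],[0,0,0],0.9]
    - [[0,0,-0.05],[0,0,0],0.9]
    - [[0,0,-0.05],[0,0,0],0.9]
    - [[0,0,-0.04],[0,0,0],0.75]
    - [[0.06,-0.002,0],[0,0,0],0.75]
    - [[0.06,-0.002,0],[0,0,0],0.75]
    - [[0.068,0,0],[0,0,0.056],0.75]
    - [[0,0,0],[0,0,0],0.75]

```text
clock: 6.7
position: [0.558, 0.2001, 0.1592]
ee_rot: [1.0, -0.025, -0.0, -0.001]
ft_force: [-1.3, 0.1, 0.0]
grip_width: 0.873
grasp_force: 0.0
```

Run:
```python
from h import *
c=shot('wrist','w1');o=manip.get_obs();print(np.round(o['position'],4),np.round(o['ee_rot'],4),o['grip_width'],c['fx'],c['cx'],c['cy'])
shot('top','top1');i=cv2.imread('pics/top1.png')[150:250,180:360]
j=cv2.imread('pics/w1.png')
cv2.imwrite('pics/v1.png',np.vstack([cv2.resize(j,(480,300)),cv2.resize(i,(480,267),interpolation=cv2.INTER_CUBIC)]))
```

```text
[0.5553 0.2014 0.1596] [ 9.997e-01 -2.340e-02 -9.000e-04 -7.000e-04] 0.8728818097991482 309.70691628693146 317.757535533101 198.65941687883975
```

View pics/v1.png

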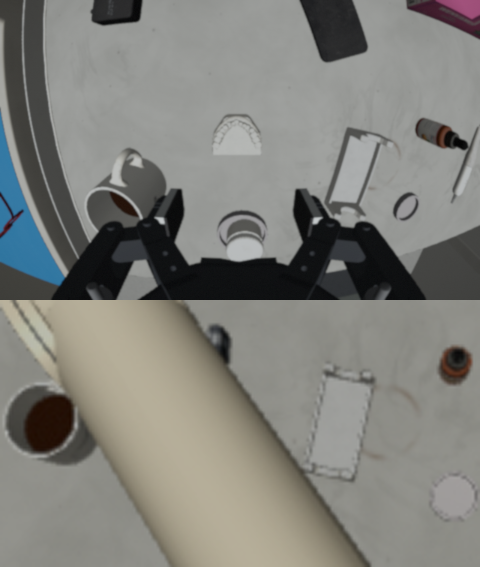

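move_arm:
  motion:
    - [[0,-0.001,0.04],[0,0,0],0.75]
    - [[0,0,0.04],[0,0,0],0.75]
    - [[0,0,0.04],[0,0,0],0.75]
    - [[0,0,0.04],[0,0,0],0.75]
    - [[0,0,0.014],[0,0,0],0.75]
    - [[0,0,0],[0,0,0],0.75]
    - [[0,0,0],[0,0,0],0.75]

```text
clock: 7.5
position: [0.5539, 0.2033, 0.0313]
ee_rot: [1.0, -0.022, 0.001, -0.0]
ft_force: [1.2, -1.2, -0.1]
grip_width: 0.877
grasp_force: 0.0
```

move_arm:
  motion:
    - [[0,0,0.003],[0,0,0],0.75]
    - [[0,0,0.003],[0,0,0],0.75]
    - [[0,0,0.002],[0,0,0],0.75]
    - [[0,0,0],[0,0,0],0.75]

```text
clock: 7.9
position: [0.5535, 0.2028, 0.0235]
ee_rot: [1.0, -0.022, 0.0, 0.0]
ft_force: [-0.1, 0.6, -1.2]
grip_width: 0.872
grasp_force: 0.0
```

move_arm:
  motion:
    - [[0,0,0.003],[0,0,0],0.75]
    - [[0,0,0.003],[0,0,0],0.75]
    - [[0,0,0],[0,0,0],0.75]

```text
clock: 8.2
position: [0.5532, 0.2027, 0.0186]
ee_rot: [1.0, -0.022, -0.0, 0.0]
ft_force: [-0.1, -0.3, -0.1]
grip_width: 0.878
grasp_force: 0.0
```

move_arm:
  motion:
    - [[0,0,0.003],[0,0,0],0.75]
    - [[0,0,0.0025],[0,0,0],0.75]
    - [[0,0,0],[0,0,0],0.75]

```text
clock: 8.5
position: [0.5533, 0.2027, 0.0145]
ee_rot: [1.0, -0.022, -0.0, 0.0]
ft_force: [0.7, -0.3, 0.2]
grip_width: 0.88
grasp_force: 0.0
```

move_arm:
  motion:
    - [[0,0,0.0025],[0,0,0],0.75]
    - [[0,0,0.0025],[0,0,0],0.75]
    - [[0,0,0],[0,0,0],0.75]

```text
clock: 8.8
position: [0.5533, 0.2027, 0.0108]
ee_rot: [1.0, -0.022, -0.0, 0.0]
ft_force: [-0.6, 0.3, -0.6]
grip_width: 0.874
grasp_force: 0.0
```

move_arm:
  motion:
    - [[0,0,-0.01],[0,0,0],0.75]
    - [[0,0,0],[0,0,0],-1]
    - [[0,0,0],[0,0,0],-1]
    - [[0,0,0],[0,0,0],-1]
    - [[0,0,0],[0,0,0],-1]
    - [[0,0,0],[0,0,0],-1]
  newtons: 40

```text
clock: 9.4
position: [0.5541, 0.2031, 0.0202]
ee_rot: [1.0, -0.022, 0.001, -0.0]
ft_force: [-3.9, -1.8, 13.4]
grip_width: 0.672
grasp_force: 40.5
```

move_arm:
  motion:
    - [[0,0,-0.03],[0,0,0],-1]
    - [[0,0,-0.06],[0,0,0],-1]
    - [[0,0,-0.065],[0,0,0],-1]
    - [[0,0,-0.065],[0,0,0],-1]
    - [[0.003,0.04,0],[0,0,0],-1]
    - [[0.003,0.06,0],[0,0,0],-1]
    - [[0.003,0.06,0],[0,0,0],-1]
    - [[0.003,0.06,0],[0,0,0],-1]
    - [[0.003,0.06,0],[0,0,0],-1]
    - [[0.003,0.06,0],[0,0,0],-1]
    - [[0.003,0.06,0],[0,0,0],-1]

```text
clock: 10.5
position: [0.5556, -0.0994, 0.1839]
ee_rot: [1.0, -0.022, 0.0, 0.0]
ft_force: [1.1, -0.2, -0.5]
grip_width: 0.666
grasp_force: 43.4
```

move_arm:
  motion:
    - [[0.003,0.06,0],[0,0,0],-1]
    - [[0.003,0.06,0],[0,0,0],-1]
    - [[0.003,0.06,0],[0,0,0],-1]
    - [[0.003,0.06,0],[0,0,0],-1]
    - [[0.003,0.06,0],[0,0,0],-1]
    - [[0.003,0.04,0],[0,0,0],-1]
    - [[0,0,0],[0,0,0.136],-1]
    - [[0,0,0],[0,0,0.136],-1]
    - [[0,0,0],[0,0,0],-1]
    - [[0,0,0],[0,0,0],-1]

```text
clock: 11.5
position: [0.5582, -0.3527, 0.1837]
ee_rot: [0.992, -0.127, -0.0, 0.0]
ft_force: [0.4, 0.8, -0.7]
grip_width: 0.671
grasp_force: 43.4
```

Run:
```python
from h import *
c=shot('wrist','w2');o=manip.get_obs();print(np.round(o['position'],4),np.round(o['ee_rot'],4),o['grip_width'])
```

```text
[ 0.5583 -0.3526  0.1837] [ 9.919e-01 -1.268e-01  0.000e+00  1.000e-04] 0.6742334335155785
```

View pics/w2.png

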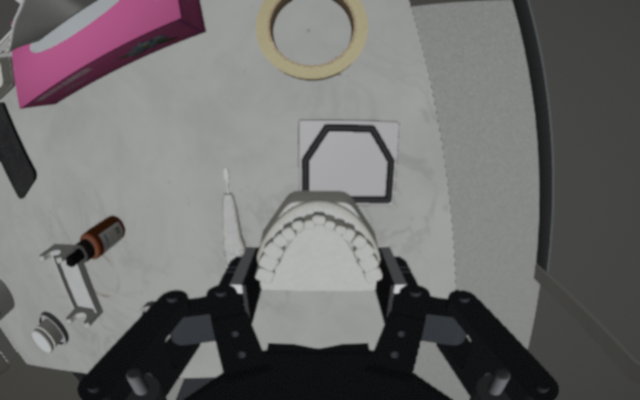

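move_arm:
  motion:
    - [[0.0057,0.04,0],[0,0,0],-1]
    - [[0,0,0.045],[0,0,0],-1]
    - [[0,0,0.045],[0,0,0],-1]
    - [[0,0,0.045],[0,0,0],-1]
    - [[0,0,0.035],[0,0,0],-1]
    - [[0,0,0.02],[0,0,0],-1]
    - [[0,0,0.013],[0,0,0],-1]
    - [[0,0,0],[0,0,0],-1]
    - [[0,0,0],[0,0,0],-1]
    - [[0,0,0],[0,0,0],-1]

```text
clock: 12.55
position: [0.5555, -0.3836, 0.033]
ee_rot: [0.992, -0.128, 0.001, 0.001]
ft_force: [-0.2, -0.4, -0.3]
grip_width: 0.67
grasp_force: 43.4
```

move_arm:
  motion:
    - [[-0.001,-0.001,0.004],[0,0,0],-1]
    - [[0,0,0.003],[0,0,0],-1]
    - [[0,0,0.002],[0,0,0],-1]
    - [[0,0,0],[0,0,0],-1]
    - [[0,0,0],[0,0,0],-1]

```text
clock: 13.05
position: [0.5543, -0.3822, 0.0263]
ee_rot: [0.992, -0.129, 0.0, 0.0]
ft_force: [-5.5, 2.5, 14.2]
grip_width: 0.676
grasp_force: 45.0
```

move_arm:
  motion:
    - [[0,0,0],[0,0,0],0.9]
    - [[0,0,0],[0,0,0],0.9]
    - [[0,0,0],[0,0,0],0.9]
    - [[0,0,0],[0,0,0],0.9]
    - [[0,0,-0.02],[0,0,0],0.9]
    - [[0,0,-0.05],[0,0,0],0.9]
    - [[0,0,-0.06],[0,0,0],0.6]
    - [[0,0,-0.04],[0,0,0],0.3]
    - [[-0.0383,-0.0533,0],[0,0,-0.037],0.3]
    - [[-0.0383,-0.0533,0],[0,0,0],0.3]
    - [[-0.0383,-0.0533,0],[0,0,0],0.3]
    - [[0,0,0],[0,0,0],0.3]

```text
clock: 14.25
position: [0.4974, -0.2386, 0.153]
ee_rot: [0.994, -0.111, -0.001, -0.0]
ft_force: [0.5, -0.7, -0.1]
grip_width: 0.652
grasp_force: 0.0
```

Run:
```python
from h import *
c=shot('wrist','w3');o=manip.get_obs();print(np.round(o['position'],4),np.round(o['ee_rot'],4),o['grip_width'])
```

```text
[ 0.4984 -0.2423  0.1535] [ 9.937e-01 -1.119e-01  3.000e-04  4.000e-04] 0.6507825715470761
```

View pics/w3.png

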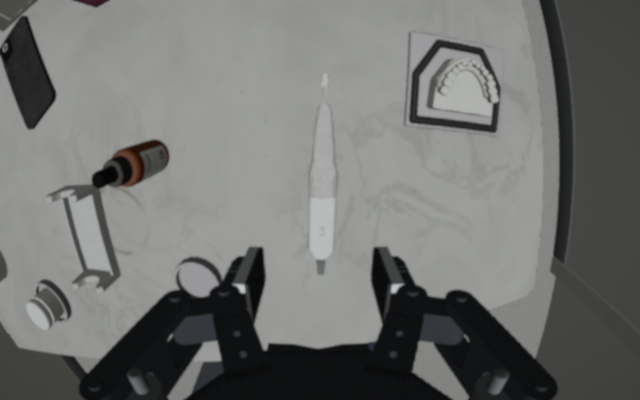

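move_arm:
  motion:
    - [[0.0047,0.0017,0.045],[0,0,0],0.3]
    - [[0,0,0.045],[0,0,0],0.3]
    - [[0,0,0.04],[0,0,0],0.3]
    - [[0,0,0.03],[0,0,0],0.3]
    - [[0,0,0.013],[0,0,0],0.3]
    - [[0,0,0],[0,0,0],0.3]
    - [[0,0,0],[0,0,0],-1]
    - [[0,0,0],[0,0,0],-1]
    - [[0,0,0],[0,0,0],-1]
    - [[0,0,0],[0,0,0],-1]
    - [[0,0,0],[0,0,0],-1]
  newtons: 50

```text
clock: 15.4
position: [0.5031, -0.2478, 0.0241]
ee_rot: [0.993, -0.114, 0.001, 0.001]
ft_force: [-0.6, 0.8, 6.3]
grip_width: 0.281
grasp_force: 50.9
```

move_arm:
  motion:
    - [[0,0,-0.03],[0,0,0],-1]
    - [[0,0,-0.06],[0,0,0],-1]
    - [[0,0,-0.065],[0,0,0],-1]
    - [[0,0,-0.06],[0,0,0],-1]
    - [[-0.0123,-0.053,0],[0,0,0],-1]
    - [[-0.0123,-0.053,0],[0,0,0],-1]
    - [[-0.0123,-0.053,0],[0,0,0],-1]
    - [[-0.0123,-0.053,0],[0,0,0],-1]
    - [[-0.0123,-0.053,0],[0,0,0],-1]
    - [[-0.0123,-0.053,0],[0,0,0],-1]
    - [[-0.0123,-0.053,0],[0,0,-0.042],-1]
    - [[0,0,0],[0,0,0],-1]

```text
clock: 16.6
position: [0.5016, 0.0447, 0.1846]
ee_rot: [0.996, -0.093, 0.001, -0.001]
ft_force: [-0.3, 0.4, -2.1]
grip_width: 0.277
grasp_force: 49.8
```

Run:
```python
from h import *
c=shot('wrist','w4');o=manip.get_obs();print(np.round(o['position'],4),np.round(o['ee_rot'],4),o['grip_width'],o['ft_force'],o['torque'])
```

```text
[0.5018 0.0413 0.1843] [ 9.955e-01 -9.490e-02  5.000e-04 -1.000e-04] 0.2809839389442654 [-0.48279046 -0.59066165 -1.49507149] [-0.02231357 -0.02509918 -0.02723312]
```

View pics/w4.png

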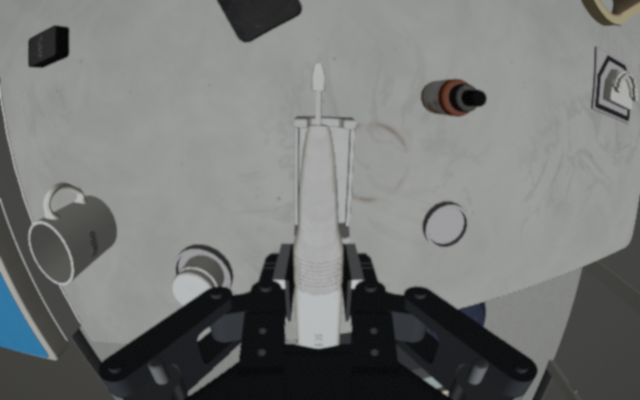

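```bash
cat >> h.py <<'E'
def fish(c,u,v,z):
    a,b=(u-c['cx'])/c['fx'],(v-c['cy'])/c['fy']; r=np.hypot(a,b); d=np.array([a/r*np.sin(r),b/r*np.sin(r),np.cos(r)])
    R=np.array(c['R']);o=-R.T@c['t'];d=R.T@d; return o+d*(z-o[2])/d[2]
E
python3 - <<'E'
from h import *
c=load('w4')
a,b=fish(c,297,122,.044),fish(c,354,123,.044);print(a,b,np.linalg.norm(a-b))
m=(a+b)/2; y=-.195; print(m, m[:2]-.055*np.array([np.cos(y),np.sin(y)]))
print(fish(c,319,66,.172))
E
```

```text
[0.56638561 0.05145862 0.044     ] [0.55679403 0.0040702  0.044     ] 0.048349365007757744
[0.56158982 0.02776441 0.044     ] [0.5076322  0.03842157]
[0.59548105 0.02728815 0.172     ]
```

move_arm:
  motion:
    - [[0.005,0.0033,0.04],[0,0,0.006],-1]
    - [[0,0,0.04],[0,0,0],-1]
    - [[0,0,0.04],[0,0,0],-1]
    - [[0,0,0.03],[0,0,0],-1]
    - [[0,0,0.014],[0,0,0],-1]
    - [[0,0,0],[0,0,0],-1]
    - [[0,0,0],[0,0,0],-1]

```text
clock: 17.35
position: [0.5058, 0.0358, 0.0611]
ee_rot: [0.995, -0.1, 0.0, -0.001]
ft_force: [-0.0, 5.9, -1.4]
grip_width: 0.279
grasp_force: 50.0
```

move_arm:
  motion:
    - [[0,0,0.003],[0,0,0],-1]
    - [[0,0,0.003],[0,0,0],-1]
    - [[0,0,0.002],[0,0,0],-1]
    - [[0,0,0],[0,0,0],-1]
    - [[0,0,0],[0,0,0],-1]

```text
clock: 17.85
position: [0.5077, 0.0375, 0.057]
ee_rot: [0.995, -0.1, 0.003, -0.002]
ft_force: [2.2, 11.1, 8.8]
grip_width: 0.284
grasp_force: 51.3
```

move_arm:
  motion:
    - [[-0.001,-0.003,0],[0,0,0],-1]
    - [[0,0,0.001],[0,0,0],-1]
    - [[0,0,0],[0,0,0],-1]
    - [[0,0,0],[0,0,0],-1]

```text
clock: 18.25
position: [0.5072, 0.0384, 0.056]
ee_rot: [0.995, -0.1, 0.002, -0.001]
ft_force: [1.1, 7.8, 8.3]
grip_width: 0.277
grasp_force: 51.3
```

move_arm:
  motion:
    - [[0,0,0],[0,0,0],0.3]
    - [[0,0,0],[0,0,0],0.3]
    - [[0,0,0],[0,0,0],0.3]
    - [[0,0,0],[0,0,0],0.3]
    - [[0,0,-0.02],[0,0,0],0.3]
    - [[0,0,-0.05],[0,0,0],0.3]
    - [[0,0,-0.06],[0,0,0],0.3]
    - [[0,0,-0.06],[0,0,0],0.3]
    - [[0.0356,0.0502,0],[0,0,0],0.3]
    - [[0.0356,0.0502,0],[0,0,0],0.3]
    - [[0.0356,0.0502,0],[0,0,0],0.3]
    - [[0,0,0],[0,0,0],0.3]

```text
clock: 19.45
position: [0.5618, -0.0965, 0.1969]
ee_rot: [0.995, -0.104, 0.0, 0.001]
ft_force: [-0.3, 1.2, -0.4]
grip_width: 0.651
grasp_force: 0.0
```

Run:
```python
from h import *
c=shot('wrist','w5');o=manip.get_obs();print(np.round(o['position'],4),np.round(o['ee_rot'],4),o['grip_width'])
```

```text
[ 0.5613 -0.0926  0.1969] [ 9.947e-01 -1.026e-01  1.000e-04  1.000e-04] 0.6515697834170316
```

View pics/w5.png

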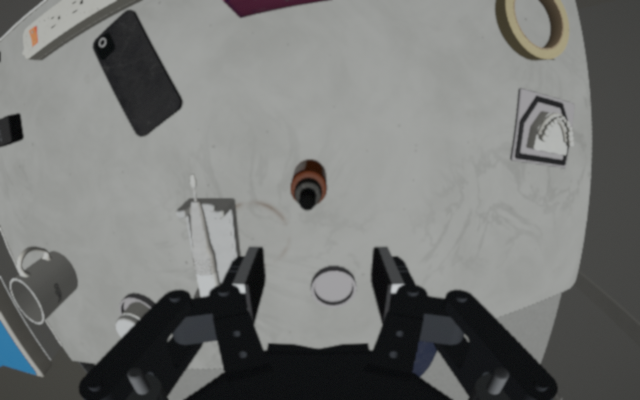

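Run:
```python
from h import *
c=load('w5')
print(fish(c,306,201,.102),fish(c,310,163,.0), fish(c,333,285,.014))
a=load('top0');i=cv2.imread('pics/top0.png')
shot('scene','scene1');s=cv2.imread('pics/scene1.png')
cv2.imwrite('pics/s1.png',cv2.resize(s[140:300,210:430],(792,576),interpolation=cv2.INTER_CUBIC))
```

```text
[ 0.57083931 -0.08881281  0.102     ] [ 0.57864076 -0.09123406  0.        ] [ 0.4344505  -0.08732512  0.014     ]
```

View pics/s1.png

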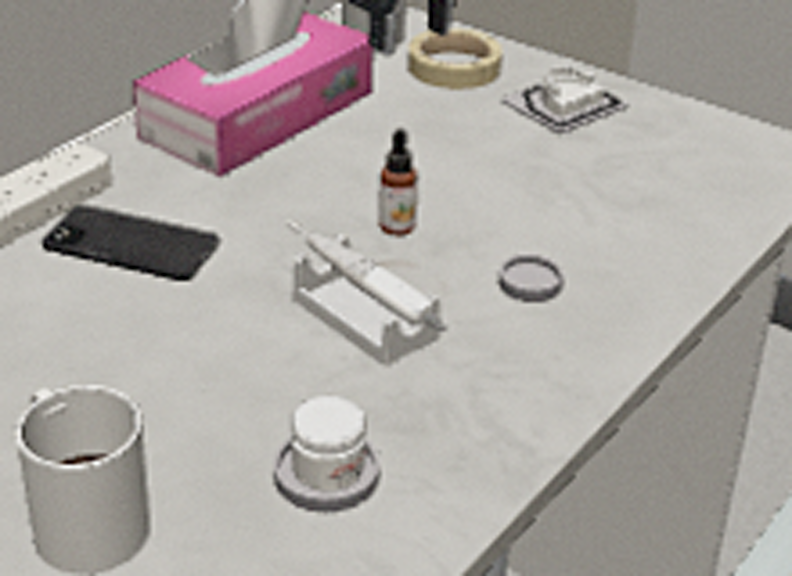

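move_arm:
  motion:
    - [[0.0018,-0.006,0],[0,0,0],0.3]
    - [[0,0,0.045],[0,0,0],0.3]
    - [[0,0,0.045],[0,0,0],0.3]
    - [[0,0,0.04],[0,0,0],0.3]
    - [[0,0,0.035],[0,0,0],0.3]
    - [[0,0,0.02],[0,0,0],0.3]
    - [[0,0,0],[0,0,0],0.3]
    - [[0,0,0],[0,0,0],-1]
    - [[0,0,0],[0,0,0],-1]
    - [[0,0,0],[0,0,0],-1]
    - [[0,0,0],[0,0,0],-1]
    - [[0,0,0],[0,0,0],-1]
  newtons: 35

```text
clock: 20.75
position: [0.5644, -0.0849, 0.0593]
ee_rot: [0.995, -0.1, 0.001, 0.0]
ft_force: [0.1, 0.3, 7.1]
grip_width: 0.365
grasp_force: 34.5
```

move_arm:
  motion:
    - [[0,0,-0.02],[0,0,0],-1]
    - [[0,0,-0.04],[0,0,0],-1]
    - [[0,0,-0.045],[0,0,0],-1]
    - [[-0.0463,0.0095,0],[0,0,0],-1]
    - [[-0.0463,0.0095,0],[0,0,0],-1]
    - [[-0.0463,0.0095,0],[0,0,0],-1]
    - [[-0.0463,0.0095,0],[0,0,0],-1]
    - [[0,0,0],[0,0,0],-1]
    - [[0,0,0],[0,0,0],-1]
    - [[0,0,0],[0,0,0],-1]

```text
clock: 21.75
position: [0.4225, -0.0852, 0.1373]
ee_rot: [0.995, -0.1, 0.001, 0.0]
ft_force: [0.5, 0.1, -0.4]
grip_width: 0.361
grasp_force: 34.9
```

move_arm:
  motion:
    - [[0,0,0.03],[0,0,0],-1]
    - [[0,0,0.03],[0,0,0],-1]
    - [[0,0,0.02],[0,0,0],-1]
    - [[0,0,0.01],[0,0,0],-1]
    - [[0,0,0.003],[0,0,0],-1]
    - [[0,0,0.003],[0,0,0],-1]
    - [[0,0,0.002],[0,0,0],-1]
    - [[0,0,0],[0,0,0],-1]
    - [[0,0,0],[0,0,0],-1]

```text
clock: 22.65
position: [0.4227, -0.0854, 0.0642]
ee_rot: [0.995, -0.1, 0.001, 0.0]
ft_force: [-0.5, 0.1, 6.3]
grip_width: 0.363
grasp_force: 35.2
```

Seated at the expected height. Releasing, rising and withdrawing to the right so the top view is clear.

move_arm:
  motion:
    - [[0,0,0],[0,0,0],0.5]
    - [[0,0,0],[0,0,0],0.5]
    - [[0,0,0],[0,0,0],0.5]
    - [[0,0,0],[0,0,0],0.5]
    - [[0,0,-0.02],[0,0,0],0.5]
    - [[0,0,-0.05],[0,0,0],0.5]
    - [[0,0,-0.06],[0,0,0],0.5]
    - [[0,0,-0.06],[0,0,0],0.5]
    - [[0,0,-0.06],[0,0,0],0.5]
    - [[0,0.05,0],[0,0,0],0.5]
    - [[0,0.06,0],[0,0,0],0.5]
    - [[0,0.06,0],[0,0,0],0.5]

```text
clock: 23.85
position: [0.3956, -0.2115, 0.2509]
ee_rot: [0.995, -0.1, 0.0, 0.001]
ft_force: [1.1, 0.1, 0.3]
grip_width: 0.748
grasp_force: 0.0
```

move_arm:
  motion:
    - [[0,0.06,0],[0,0,0],0.5]
    - [[0,0.06,0],[0,0,0],0.5]
    - [[0,0.06,0],[0,0,0],0.5]
    - [[0,0.06,0],[0,0,0],0.5]
    - [[0,0.06,0],[0,0,0],0.5]
    - [[0,0.06,0],[0,0,0],0.5]
    - [[0,0.06,0],[0,0,0],0.5]
    - [[0,0.06,0],[0,0,0],0.5]
    - [[0,0,0],[0,0,0],0.5]
    - [[0,0,0],[0,0,0],0.5]

```text
clock: 24.85
position: [0.3237, -0.5635, 0.2493]
ee_rot: [0.995, -0.101, -0.0, -0.001]
ft_force: [1.0, 1.2, 0.2]
grip_width: 0.751
grasp_force: 0.0
```

Run:
```python
from h import *
shot('top','top2');i=cv2.imread('pics/top2.png')
cv2.imwrite('pics/t2.png',cv2.resize(i[150:260,180:480],(800,293),interpolation=cv2.INTER_CUBIC))
i=i[155:250]
cv2.imwrite('pics/t2.png',np.vstack([cv2.resize(i[:,175:370],(780,380),interpolation=cv2.INTER_CUBIC),cv2.resize(i[0:50,300:495],(780,200),interpolation=cv2.INTER_CUBIC)]))
```

View pics/t2.png

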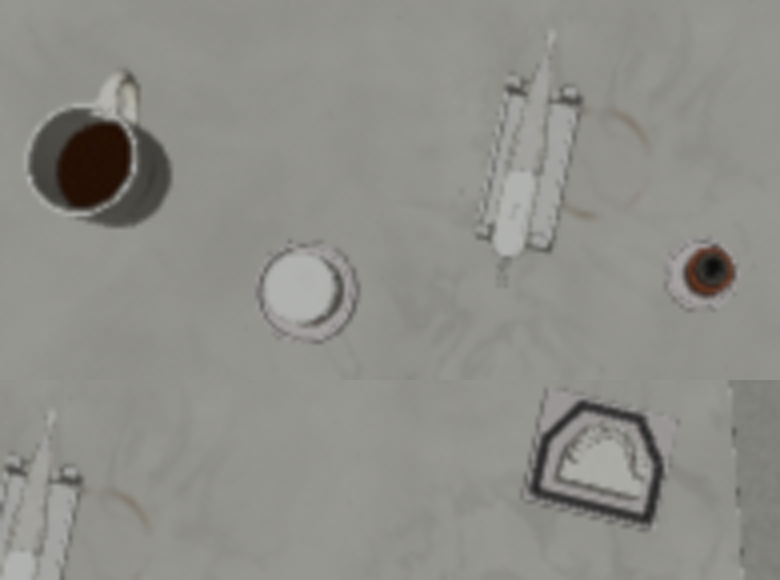

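Run:
```python
from h import *
c=load('top2')
def L(x,y,z,ox=175,oy=0): return px2w(c,ox+(x+.5)/4-.5,155+(y-oy+.5)/4-.5,z)[:2]
print('bottle',L(712,267,.107),'holder',L(703,274,.014));print('jar',L(300,287,.051),'h',L(308,291,.014))
a,b=L(552,33,.0435),L(503,283,.0435);d=a-b;print('hp',(a+b)/2,np.arctan2(d[1],d[0]),np.hypot(*d))
a,b=L(559,481,.022,300,380),L(645,499,.014,300,380);d=a-b;y=np.arctan2(-d[0],d[1]);print('model',y,np.hypot(*d),(a+b)/2+.0245*np.array([np.cos(y),np.sin(y)]))
```

```text
bottle [ 0.42144447 -0.08786268] holder [ 0.42271063 -0.08766276]
jar [0.41440281 0.19840633] h [0.41358928 0.19923449]
hp [0.50611261 0.03783853] -0.197842628044343 0.18368340343872247
model -0.19569153464107747 0.06586107750262621 [ 0.56319165 -0.38673081]
```

All are within a few millimetres of their targets, so I'm handing in.

```bash
python3 -c "
from workcell import order; print(order.hand_in())"
```

```text
the job is handed in; nothing more can be done
None
```

The job is handed in: the last top view puts jar, bottle, model and handpiece within about 3 mm of their targets with the arm clear of everything, the mug was left alone, and the clock stood at about 25 s; the hand-in call returned no verdict.

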